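Vent the airtight grain bin

TASK

The measuring drawer of the airtight grain bin has been left part-way out: push it fully home until it drops into its catch, so that the chute is shut and nothing can run out once the bin is vented. Then take the lid by its knob, break it free from its sticky seal, and hold it just ajar, its front edge about 2 cm up, so that the damp air gets out; do not let the lid fly up past 4 cm on the way. Finish while still holding the lid there, and leave everything else where it stands.

Things in the scene. Friction and masses are not known exactly. Their poses are not given: they have to be found in the camera images.
- bin: grain bin: white box, 190 deep (x) x 200 wide (y) x 205 mm high without lid; heavy, fixed in place, turned by up to 0.25 rad. Origin: centre of its underside, on the worktop; x points from its front (the robot's side) to its back, y to the left seen from the robot, z up. Base 84 mm high with the drawer; the hopper above is set back, its front wall 39 mm behind the shut drawer's face
- bin_drawer (a joint): how far the drawer in the bin's base is out, in m: 0 fully home (hard stop), at most 0.085; starts 0.022 to 0.04 out, opens along the bin's -x. About 1 N of friction; some 10 to 5 mm before home it must be pushed over a spring catch (6 to 9 N), which then draws it home and holds it
- drawer_face (a point): on the flat wooden front of the drawer, middle of its width, 35 mm above the worktop, on the face that looks to the robot. The front is 198 mm wide and spans 8 to 74 mm in height, with a finger notch 66 mm wide in its upper 20 mm (54 to 74 mm). Axes as the bin's
- bin_lid (a joint): opening angle of the lid in rad: 0 shut, up to 1.7; hinge along the bin's y at the top of its back. Starts shut: a bead is caught under a gasket lip at the front, so the first 2 mm take up to about 20 N of upward pull at the knob, falling to the lid's own weight (about 3 N) when the front edge is some 8 mm up. Let go, an opened lid rests on the lip with its front about 12 mm up
- lid_hinge (a point): middle of the hinge axis, 207.5 mm above the worktop, 100 mm behind the bin's origin; it is on the lid and turns with it
- lid_front (a point): middle of the front lower edge of the wooden lid (182 x 200 x 14 mm), 181 mm in front of the hinge axis; 208 mm above the worktop when shut. It rises 18 mm for each 0.1 rad
- honey_jar: bystander: squat jar with screw cap, 58 x 62 x 86 mm, beside the bin; origin at the centre of its underside
- mug_1: bystander: mug, 82 x 114 x 91 mm, on the other side of the bin; origin at the centre of its underside
- spice_1: bystander: spice jar, 41 x 41 x 105 mm; origin at the centre of its underside
- spice_2: bystander: spice jar, 41 x 41 x 105 mm; origin at the centre of its underside
- kitchen_timer: bystander: round kitchen timer, 67 x 67 x 50 mm, front left of the worktop; origin at the centre of its underside
- salt_shaker: bystander: salt shaker, 44 x 44 x 90 mm, on the right; origin at the centre of its underside
- teaspoon_1: bystander: teaspoon, 132 x 26 x 9 mm, front right; origin at the centre of its underside
- lid_knob: round metal knob on the lid, 36 mm high: thickest (30 mm across) 18 to 30 mm up, waist below it 17 mm. Origin: centre of its foot on the lid's upper face, 162 mm in front of the hinge axis, 222 mm above the worktop when shut; z up along the knob, tilting with the lid. It can turn a little on its screw (stiff). Keep the wrist clear of the wall cabinets: fronts at x = 0.60, from 0.45 m up

How it is judged:
By the outcome, as a careful person would: the job done as asked, in the order asked, and still so for the second after the job is handed in, while the arm keeps its last pose, push and grip.
It also fails if it takes over 45 s, if anything falls off the work surface, if the arm or the gripper's body presses on something with over 40 N, if the wrist force passes 120 N, or if a joint passes its speed limit or range.

ROBOT

A 7-joint arm with a two-finger parallel gripper is mounted at the origin on a cart in front of the work surface, level with it; the furniture and walls round the work are solid. World frame = base frame: x ahead of the robot, y to its left, z up, the work surface at z = 0. Lengths are in m, angles in degrees, forces in N, time in s.
With the tool pointing down it reaches from about 0.4 to 0.875 m from the base axis. Payload 6.5 kg.
Tool frame: the origin (TCP) lies at the very end of the fingers, on their centre line; the grasp point (between the pads) lies 19 mm behind it; z points along the fingers, y is the line along which they close (so a half turn about z gives the same grasp; the last joint's range is limited). The gripper opens to 88 mm and grips with 3 to 60 N. Pads are 18 mm wide; open, the fingers measure 123 mm over their backs; the gripper's body (75 mm by 187 mm) begins 45 mm behind the grasp point.
Start: joints at [-77.475, 30.733, -0.252, 88.115, 0.149, 61.152, -4.079], TCP at [0.183, 0.624, 0.239] pointing down, gripper open.
Joint ranges: [-154.64, 154.64], [-21.42, 123.67], [-72.66, 72.17], [13.99, 137.28], [-74.86, 254.86], [10.95, 109.41], [-158.01, 158.01]. Speed limits (degrees/s): [136.94, 136.94, 180, 180, 180, 180, 180].

INTERFACE

Orientations are given as [roll, pitch, yaw] about the fixed x, y, z axes, in that order (R = Rz(yaw) Ry(pitch) Rx(roll)).
In Python, from rig import manip gives the robot as it stands. Calls block until the motion is done:
- manip.move_pose(position, orientation): joint-space move of the TCP to a pose.
- manip.move_linear(position, rot=None, vel=0.15): straight line of the TCP; rot=None keeps the orientation; vel is the mean speed in m/s.
- manip.goto_joints(angles): joint-space move.
- manip.set_gripper(opening, squeeze=None): opening from 0.0 (shut) to 1.0 (fully open); squeeze is the grip in N (None keeps the last); returns when the fingers have stopped.
- manip.pause(seconds).
- manip.ik(position, orientation): joint angles nearest the present ones, or None.
- manip.get_image(name): name is "side" or "top" or "wrist"; returns (picture, depth): 384x512x3 uint8, blue, green, red; 384x512 float32, m along the optical axis (not along the pixel's ray), 0 where there is no reading.
- manip.camera_info(name): a dict with "fov_y" (degrees; the focal length in pixels is half the picture's height over the tangent of half this angle, whatever the lens; pixels are square), "cx", "cy" (the principal point, pixels), "rvec" (rotation vector, rad) and "tvec" (3), from world to camera coordinates, as OpenCV has them. Camera axes: x right, y down, z forward; pixel columns grow to the right and rows downward; lengths in m; the calibration is good to about 2 mm. A picture is of the moment at which its call begins: read the wrist's pose just before it. camera_info takes no time and is no camera call; for the wrist camera it gives the pose at the moment of the call.
A pose or a line that the arm cannot do raises manip.Unreachable and nothing moves.
- manip.hand_in(): hands the job in; it is judged then, once.
Readings, each from a call of its own:
- manip.read_time(): time.
- manip.read_qpos(): joint angles.
- manip.read_qvel(): joint speeds.
- manip.read_tau(): joint torques, N m.
- manip.read_position(): TCP position.
- manip.read_ee_rot(): TCP orientation.
- manip.read_ft_force(): force on the tool from outside, world axes, zero at the start.
- manip.read_moment(): the same for the moment, N m.
- manip.read_width(): opening from 0.0 (shut) to 1.0 (fully open).
- manip.read_finger_force(): force on a finger pad.
Only numpy, scipy, OpenCV 4.12 (cv2) and the standard library are available. Lean on these libraries where they do the work, as an engineer would, in place of code of your own. Each camera call takes 0.05 s, during which the arm holds its last target. There are 200 camera calls.

## Working session

There is one attempt and no reset: what is moved stays moved. The work goes in short steps, each a Python script; the robot and the scene stay as the last script left them, time stands still between calls to the robot, and variables do not carry over. Pictures are saved under pics/ and viewed, at most 10 in all, crops included, and the job is handed in when it is done.

```bash
mkdir -p pics; ls; cat > h.py <<'E'
from rig import manip
import numpy as np, cv2
def cam(n):
    c=manip.camera_info(n); R=cv2.Rodrigues(np.array(c["rvec"],float))[0]; t=np.array(c["tvec"],float).ravel()
    return c,R,t,192/np.tan(np.radians(c["fov_y"])/2)
def pts(n,depth):
    "world xyz per pixel"
    c,R,t,f=cam(n); v,u=np.mgrid[:384,:512]
    P=np.stack([(u-c["cx"])/f*depth,(v-c["cy"])/f*depth,depth],-1)
    return (P-t)@R
E
python3 - <<'E'
from h import *
for n in("side","top"):
    im,d=manip.get_image(n); cv2.imwrite(f"pics/{n}.png",im); np.save(f"pics/{n}.npy",d); np.save(f"pics/{n}_im.npy",im)
    c,R,t,f=cam(n); print(n,c,"pos",-R.T@t,(d>0).mean())
print(manip.read_time(),manip.read_ft_force(),manip.read_ee_rot())
E
```

```text
pics
side {'fov_y': 43.80884868933782, 'cx': 256.65431629745285, 'cy': 198.99158603379007, 'rvec': array([ 1.5748909 , -1.83007603,  0.84508295]), 'tvec': array([0.10488173, 0.48407078, 1.42560771])} pos [-0.77625591  0.18781153  1.28056068] 0.9959615071614584
top {'fov_y': 43.16311993027025, 'cx': 258.78546205332276, 'cy': 194.2261000805929, 'rvec': array([ 2.12736013, -2.1419602 ,  0.19022817]), 'tvec': array([0.0258688 , 0.59089423, 1.64990569])} pos [0.30089401 0.03348945 1.72637053] 0.9962056477864584
0.1 [ 0.12913057  0.79564245 -0.36983119] [-1.79913280e+02  6.42466102e-03  1.63688092e+02]
```

View pics/side.png

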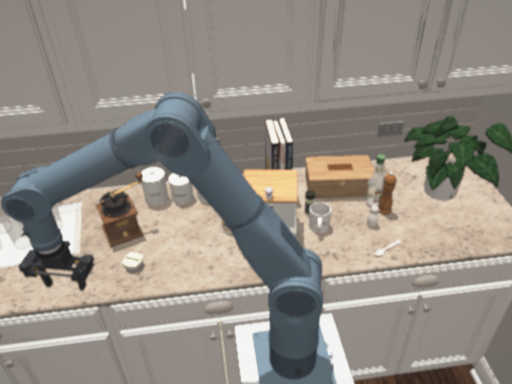

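View pics/top.png

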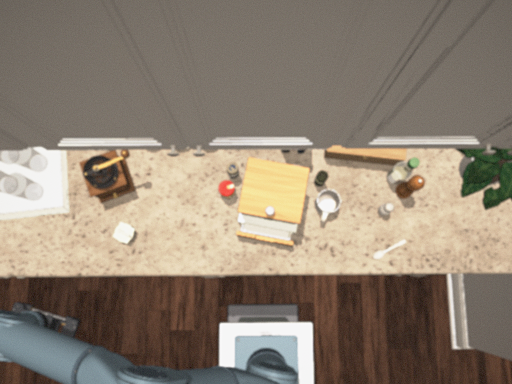

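The side view is partly blocked by the arm: lid at about (272,185), knob (268,192). The top view is clear: lid with corners about (252,158), (309,165), (303,222), (241,212), knob (270,211), drawer front strip (238,233)–(293,242). Honey jar sits at (227,188) and the mug at (328,203).

```bash
python3 - <<'E'
from h import *
im=np.load("pics/top_im.npy"); d=np.load("pics/top.npy"); P=pts("top",d)
hsv=cv2.cvtColor(im,cv2.COLOR_BGR2HSV)
c,R,t,f=cam("top"); C=-R.T@t
v,u=np.mgrid[:384,:512]; roi=(u>215)&(u<345)&(v>140)&(v<255)
def ray(px,z):
    r=np.array([(px[0]-c["cx"])/f,(px[1]-c["cy"])/f,1])@R; return C+r*(z-C[2])/r[2]
wood=(hsv[...,0]>8)&(hsv[...,0]<28)&(hsv[...,1]>110)&roi
z=P[...,2]
lid=((z>.205)&(z<.235)&roi).astype(np.uint8)
cn=max(cv2.findContours(lid,0,2)[0],key=cv2.contourArea)
W=np.array([ray(p,.222)[:2] for p in cn[:,0]],np.float32)
r=cv2.minAreaRect(W); print("lid",r); print(cv2.boxPoints(r))
Wk=(wood&(z>.205)&(z<.235)); print("median lid z",np.median(z[Wk]))
kn=(z>.24)&(z<.29)&roi; print("knob px",kn.sum(),P[kn].mean(0),P[kn].max(0),u[kn].mean(),v[kn].mean())
cn0=np.array([ray((u[kn].mean(),v[kn].mean()),zz) for zz in(.25,.258)]);print(cn0)
dr=(z>.05)&(z<.1)&roi&(v>205)
print("drawer/base pts",dr.sum())
for lo,hi in((.04,.078),(.078,.1)):
    m=(z>lo)&(z<hi)&roi&(v>200)&wood; 
    if m.sum(): print(lo,m.sum(),cv2.boxPoints(cv2.minAreaRect(P[m][:,:2].astype(np.float32))))
print({(n):(P[b,a]).round(3).tolist() for n,(a,b) in dict(jar=(227,188),mug=(328,200),sp1=(234,170),sp2=(321,179)).items()})
cv2.imwrite("pics/crop.png",cv2.resize(im[145:255,210:350],None,fx=5,fy=5,interpolation=cv2.INTER_CUBIC))
E
```

```text
lid ((0.5759673714637756, -0.022621750831604004), (0.19903704524040222, 0.1842205822467804), 78.81974792480469)
[[ 0.4663089  -0.10239178]
 [ 0.64703333 -0.13811146]
 [ 0.68562585  0.05714828]
 [ 0.5049014   0.09286796]]
median lid z 0.22260096466101806
knob px 73 [ 0.50453568 -0.00836183  0.25548061] [0.51966452 0.004582   0.26453429] 269.24657534246575 210.6164383561644
[[ 0.50528995 -0.00852091  0.25      ]
 [ 0.50418239 -0.00829327  0.258     ]]
drawer/base pts 929
0.04 122 [[ 0.41092044 -0.08884604]
 [ 0.42452163 -0.09120777]
 [ 0.45704514  0.0960956 ]
 [ 0.44344395  0.09845733]]
0.078 14 [[ 0.41187382 -0.08765626]
 [ 0.42116165 -0.08928609]
 [ 0.45199102  0.08640049]
 [ 0.4427032   0.08803032]]
{'jar': [0.607, 0.131, 0.089], 'mug': [0.575, -0.226, 0.011], 'sp1': [0.667, 0.106, 0.101], 'sp2': [0.632, -0.19, 0.108]}
```

View pics/crop.png

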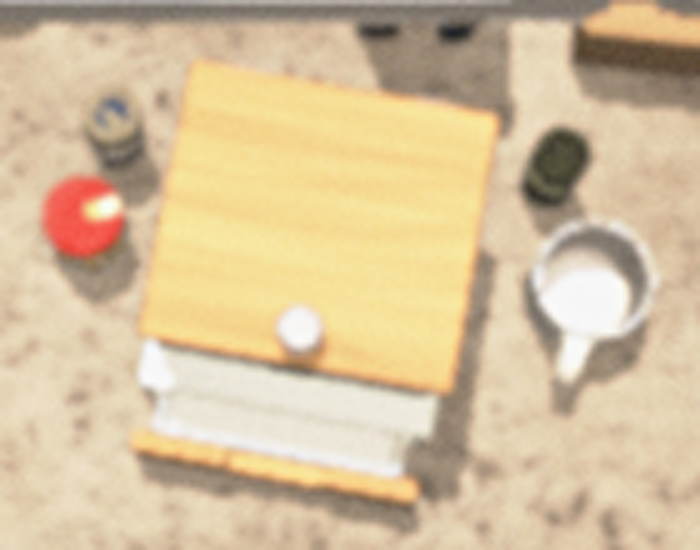

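The crop confirms it: the bin is turned about -11°, the knob is centred at crop (299,330), and the drawer front is a wooden strip from (135,440) to (415,490). The straight-down gripper body would hit the lid, so I'll tilt the tool forward for the push.

```bash
cat >> h.py <<'E'
from scipy.spatial.transform import Rotation as Ro
YAW=-0.19; BX=np.array([np.cos(YAW),np.sin(YAW),0]); BY=np.array([-BX[1],BX[0],0]); Z=np.array([0,0,1.]); B0=np.array([.5653,-.0205,0])
def w(x,y,z): return B0+x*BX+y*BY+z*Z
def ori(tilt,s=1):
    a=np.radians(tilt); z=np.sin(a)*BX-np.cos(a)*Z; y=s*BY
    return Ro.from_matrix(np.c_[np.cross(y,z),y,z]).as_euler("xyz",degrees=True)
E
python3 - <<'E'
from h import *
for s in(1,-1):
  for tl in(0,15,30,40,50):
    o=ori(tl,s)
    print(s,tl,o.round(1),[(lambda q:None if q is None else np.round(q).tolist())(manip.ik(w(x,0,z),o)) for x,z in((-.19,.2),(-.19,.03),(-.10,.03),(-.062,.2235+.012),(-.062,.33))])
E
```

```text
1 0 [-180.     0.   169.1] [[-32.0, 7.0, 25.0, 130.0, -4.0, 44.0, 75.0], [-12.0, 30.0, 3.0, 134.0, -6.0, 16.0, 76.0], [-10.0, 34.0, 6.0, 122.0, -8.0, 24.0, 81.0], [-27.0, 18.0, 28.0, 111.0, -10.0, 53.0, 85.0], [-32.0, 12.0, 33.0, 105.0, -7.0, 65.0, 82.0]]
1 15 [-180.    15.   169.1] [None, None, [9.0, 33.0, -21.0, 132.0, 84.0, 16.0, -10.0], [-35.0, 10.0, 31.0, 123.0, -2.0, 34.0, 76.0], [-44.0, 1.0, 38.0, 117.0, 5.0, 48.0, 70.0]]
1 30 [-180.    30.   169.1] [None, None, None, [-41.0, 4.0, 31.0, 135.0, 31.0, 16.0, 41.0], [-55.0, -9.0, 40.0, 128.0, 32.0, 35.0, 43.0]]
1 40 [-180.    40.   169.1] [None, None, None, None, [-57.0, -13.0, 38.0, 136.0, 59.0, 30.0, 16.0]]
1 50 [-180.    50.   169.1] [None, None, None, None, None]
-1 0 [180.    0.  -10.9] [[-54.0, 9.0, 50.0, 130.0, -10.0, 44.0, -98.0], [-30.0, 33.0, 25.0, 135.0, -42.0, 20.0, -69.0], [-23.0, 36.0, 22.0, 123.0, -30.0, 26.0, -78.0], [-50.0, 26.0, 60.0, 112.0, -27.0, 57.0, -78.0], [-49.0, 15.0, 55.0, 106.0, -14.0, 66.0, -91.0]]
-1 15 [180.  -15.  -10.9] [None, None, None, [-51.0, 12.0, 50.0, 124.0, -10.0, 34.0, -96.0], [-47.0, 1.0, 42.0, 117.0, 5.0, 48.0, -109.0]]
-1 30 [180.  -30.  -10.9] [None, None, None, [-9.0, 5.0, -2.0, 133.0, 39.0, 18.0, -147.0], [-24.0, -5.0, 12.0, 127.0, 23.0, 32.0, -130.0]]
-1 40 [180.  -40.  -10.9] [None, None, None, None, [12.0, -6.0, -24.0, 133.0, 40.0, 20.0, -148.0]]
-1 50 [180.  -50.  -10.9] [None, None, None, None, None]
```

```bash
python3 - <<'E'
from h import *
for s in(1,-1):
  for tl in(6,9,12,15):
    o=ori(tl,s)
    print(s,tl,[(lambda q:None if q is None else np.round(q).tolist())(manip.ik(w(x,0,z),o)) for x,z in((-.17,.25),(-.17,.04),(-.15,.04),(-.10,.04))])
E
```

```text
1 6 [[-38.0, 0.0, 29.0, 128.0, 3.0, 46.0, 68.0], [-8.0, 28.0, -2.0, 136.0, 15.0, 11.0, 54.0], [-10.0, 29.0, 2.0, 133.0, 5.0, 12.0, 65.0], [-10.0, 31.0, 4.0, 127.0, -2.0, 16.0, 74.0]]
1 9 [[-41.0, -2.0, 30.0, 130.0, 6.0, 43.0, 64.0], None, [-0.0, 29.0, -11.0, 135.0, 45.0, 12.0, 26.0], [-10.0, 31.0, 3.0, 129.0, 5.0, 12.0, 67.0]]
1 12 [[-44.0, -4.0, 31.0, 132.0, 11.0, 41.0, 59.0], None, [8.0, 30.0, -21.0, 136.0, 75.0, 15.0, -3.0], [1.0, 31.0, -11.0, 130.0, 50.0, 12.0, 23.0]]
1 15 [[-46.0, -6.0, 32.0, 135.0, 16.0, 38.0, 53.0], None, None, [9.0, 32.0, -21.0, 132.0, 79.0, 16.0, -5.0]]
-1 6 [[-54.0, -1.0, 45.0, 129.0, 4.0, 46.0, -112.0], [-28.0, 30.0, 22.0, 137.0, -43.0, 13.0, -69.0], [-25.0, 30.0, 19.0, 134.0, -33.0, 13.0, -78.0], [-20.0, 33.0, 16.0, 127.0, -24.0, 17.0, -84.0]]
-1 9 [[-54.0, -3.0, 42.0, 131.0, 8.0, 43.0, -117.0], None, [-34.0, 32.0, 29.0, 137.0, -64.0, 13.0, -49.0], [-17.0, 31.0, 11.0, 129.0, -15.0, 12.0, -93.0]]
-1 12 [[-52.0, -5.0, 39.0, 133.0, 12.0, 41.0, -122.0], None, None, [-32.0, 34.0, 29.0, 132.0, -66.0, 13.0, -46.0]]
-1 15 [[-49.0, -7.0, 34.0, 135.0, 16.0, 38.0, -127.0], None, None, None]
```

```bash
python3 - <<'E'
from h import *
manip.set_gripper(0.0,20)
manip.move_pose(w(-.175,0,.27),ori(0))
manip.move_linear(w(-.175,0,.037),vel=.2)
print(manip.read_time(),manip.read_position(),manip.read_qpos(),manip.read_ft_force()@BX)
for x,tl in((-.175,0),(-.16,4),(-.15,6),(-.14,7.5),(-.13,9),(-.115,9),(-.104,9)):print(x,manip.ik(w(x,0,.037),ori(tl)) is not None)
im,d=manip.get_image("top"); cv2.imwrite("pics/pre.png",cv2.resize(im[140:300,190:350],(640,640)))
E
```

```text
5.025 [0.39396097 0.01260655 0.03754401] [-21.2410866   30.41716441  15.29087862 132.52275581 -23.67186236
  19.41331536  93.59830847] -0.777279642478063
-0.175 True
-0.16 True
-0.15 True
-0.14 True
-0.13 True
-0.115 True
-0.104 True
```

View pics/pre.png

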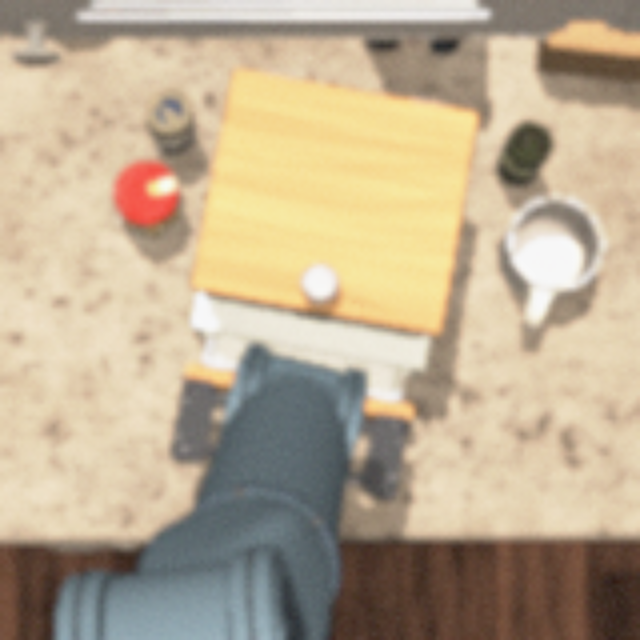

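The fingers are in front of the drawer, but a wrist housing (260–360, 350–400 in the crop) sticks out ahead of the gripper body. I'll measure its clearance to the lid and knob before pushing.

```bash
python3 - <<'E'
from h import *
im,d=manip.get_image("top"); P=pts("top",d)
b=(P-B0)@np.c_[BX,BY,Z]
v,u=np.mgrid[:384,:512]; m=(d>0)&(b[...,0]>-.25)&(b[...,0]<.0)&(abs(b[...,1])<.12)&(b[...,2]>.1)
for zl in np.arange(.1,.6,.03):
    k=m&(b[...,2]>=zl)&(b[...,2]<zl+.03)
    if k.sum(): print(round(zl,2),k.sum(),"xmax",b[k][:,0].max().round(3),"y",b[k][:,1].min().round(3),b[k][:,1].max().round(3))
E
```

```text
0.1 59 xmax -0.068 y -0.085 0.088
0.13 419 xmax -0.071 y -0.091 0.096
0.19 394 xmax -0.0 y -0.1 0.1
0.22 1170 xmax -0.0 y -0.099 0.099
0.25 65 xmax -0.047 y -0.014 0.014
0.34 2 xmax -0.133 y 0.011 0.027
0.37 120 xmax -0.129 y -0.045 0.05
0.4 95 xmax -0.137 y -0.044 0.043
0.43 190 xmax -0.152 y -0.042 0.047
0.46 104 xmax -0.163 y -0.036 0.044
0.49 104 xmax -0.175 y -0.038 0.046
0.52 118 xmax -0.183 y -0.037 0.047
0.55 131 xmax -0.194 y -0.036 0.048
0.58 131 xmax -0.205 y -0.035 0.048
```

```bash
python3 - <<'E'
from h import *
f0=manip.read_ft_force()
def F(): return (manip.read_ft_force()-f0)
for x,tl in((-.165,3),(-.155,6)): manip.move_linear(w(x,0,.037),ori(tl),vel=.05); print(x,F().round(1))
x=-.155
while x>-.2 and x<-.092:
    x+=.003; tl=min(9,6+(x+.155)*150)
    manip.move_linear(w(x,0,.037),ori(tl),vel=.04)
    f=F(); print(round(x,3),((manip.read_position()-B0)@BX).round(4),(f@BX).round(1),(f@BY).round(1),f[2].round(1))
    if x>-.115 and f@BX<-14: break
print(manip.read_time())
E
```

```text
-0.165 [-1.2 -0.9 -0.4]
-0.155 [-0.5 -1.5 -1.2]
-0.152 -0.152 -1.1 -0.8 -0.3
-0.149 -0.1491 -0.5 -0.3 -1.3
-0.146 -0.1462 -0.0 -0.4 -0.4
-0.143 -0.1432 -1.7 -1.1 -0.5
-0.14 -0.1401 -0.5 -1.4 -1.2
-0.137 -0.1371 -1.8 0.0 -0.8
-0.134 -0.1339 -2.2 -0.1 -1.8
-0.131 -0.1306 -0.9 -0.3 -0.6
-0.128 -0.1276 -0.8 -1.2 -0.9
-0.125 -0.1261 -4.6 -0.4 1.7
-0.122 -0.1231 -6.1 -0.1 -0.3
-0.119 -0.1175 -0.2 -0.5 -0.7
-0.116 -0.117 -5.4 -0.1 3.1
-0.113 -0.1167 -10.9 0.2 6.6
-0.11 -0.1166 -17.8 1.0 12.0
9.575
```

```bash
python3 - <<'E'
from h import *
manip.move_linear(w(-.135,0,.037),ori(8),vel=.1)
manip.move_linear(w(-.175,0,.037),ori(0),vel=.12)
manip.move_linear(w(-.175,0,.30),vel=.25)
manip.set_gripper(.7)
im,d=manip.get_image("top"); P=pts("top",d); b=(P-B0)@np.c_[BX,BY,Z]
hsv=cv2.cvtColor(im,cv2.COLOR_BGR2HSV); wood=(hsv[...,0]>8)&(hsv[...,0]<28)&(hsv[...,1]>110)
k=wood&(abs(b[...,1])<.1)&(b[...,2]>.05)&(b[...,2]<.09)&(b[...,0]<-.05)&(b[...,0]>-.2)
print("drawer",k.sum(),np.percentile(b[k][:,0],[2,50,98]) if k.sum() else None)
kn=(abs(b[...,1])<.03)&(abs(b[...,0]+.062)<.03)&(b[...,2]>.24)&(b[...,2]<.28); print("knob bin xyz",b[kn].mean(0),kn.sum(),manip.read_time(), manip.read_qpos())
cv2.imwrite("pics/post.png",cv2.resize(im[140:300,190:350],(640,640)))
for s in(1,-1):
  for tl in(0,-10): print(s,tl,[manip.ik(w(-.062,0,z),ori(tl,s)) is not None for z in(.36,.3,.236)])
E
```

```text
drawer 29 [-0.1071135  -0.10301546 -0.09744084]
knob bin xyz [-0.06190742  0.00045995  0.2545433 ] 72 12.7083 [-69.68786545  -3.99430561  60.6877666  121.91816252   4.01451777
  60.09820026  68.05115005]
1 0 [True, True, True]
1 -10 [True, True, True]
-1 0 [True, True, True]
-1 -10 [True, True, True]
```

View pics/post.png

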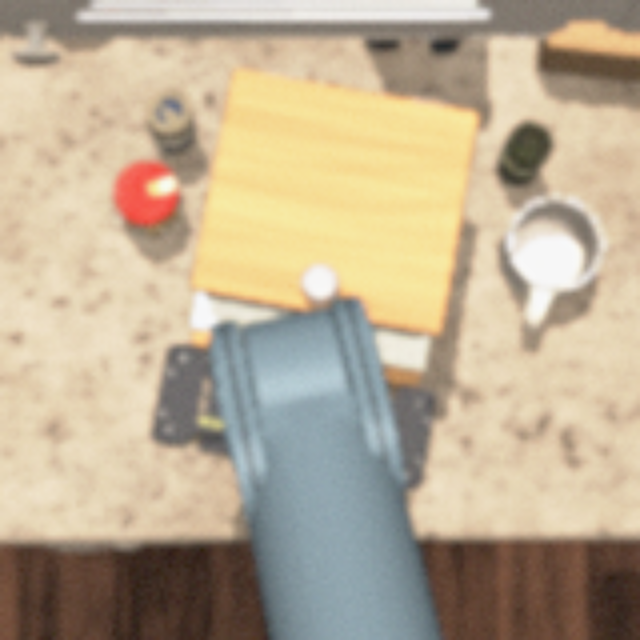

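The drawer strip has gone in by about 35 mm. The force trace showed the catch and then the hard stop, so the drawer is home. Next is the knob, with the tool tilted 6° forward so that following the lid ends vertical and clear of the cabinets.

```bash
cat >> h.py <<'E'
def lidpose(rise,dz=0,tilt0=6):
    th=np.arcsin(rise/.181); c,s=np.cos(th),np.sin(th); rx,rz=-.162,.038
    tl=tilt0-np.degrees(th); a=np.radians(tl)
    return w(.100+rx*c+rz*s+.019*np.sin(a),0.0004,.2075+rz*c-rx*s-.019*np.cos(a)+dz),ori(tl)
E
python3 - <<'E'
from h import *
p,o=lidpose(0,.075); manip.move_linear(p,o,vel=.12)
f0=manip.read_ft_force(); print(f0.round(1))
p,o=lidpose(0); 
manip.move_linear(lidpose(0,.015)[0],vel=.1); print((manip.read_ft_force()-f0).round(1))
manip.move_linear(p,vel=.04); print((manip.read_ft_force()-f0).round(1),manip.read_position()-p)
manip.set_gripper(0.0,50); print("width",manip.read_width()*88,manip.read_finger_force(),(manip.read_ft_force()-f0).round(1),manip.read_time(),manip.read_qpos().round(1))
print([manip.ik(*lidpose(r)) is not None for r in(.01,.02,.03)])
im,d=manip.get_image("side"); cv2.imwrite("pics/grasp.png",cv2.resize(im[120:270,180:380],(800,600)))
E
```

```text
[ 0.2  0.3 -0. ]
[0.4 0.1 0.1]
[ 0.3 -0.2 -0.6] [-8.02462824e-05 -1.32554748e-04 -1.44047106e-04]
width 25.81383764138526 49.82617535919417 [-1.6 -5.2  0.8] 15.7333 [-50.1  21.5  56.  117.2 -23.3  46.6  97.7]
[True, True, True]
```

View pics/grasp.png

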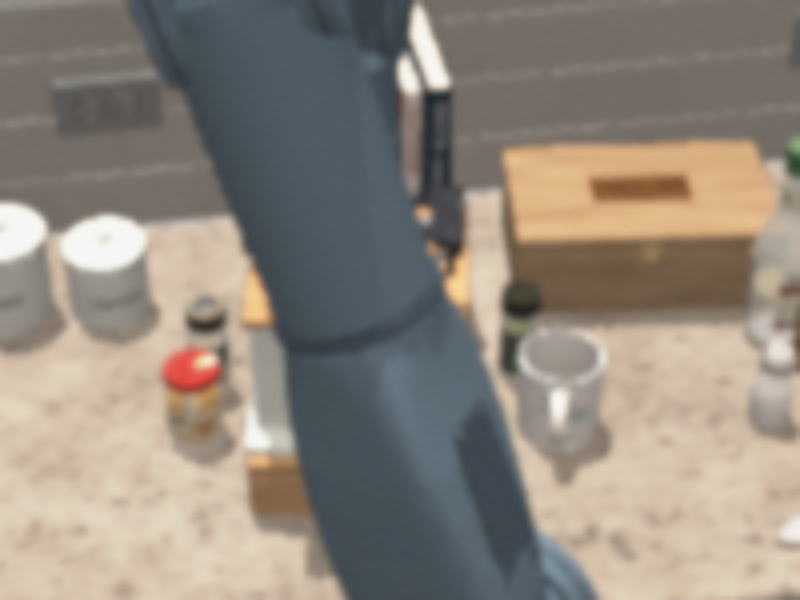

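The view shows the right finger beside the knob at (440,240); the arm hides the rest. The pads are firm at 50 N, so I'll lift gently and watch force and height.

```bash
python3 - <<'E'
from h import *
z0=manip.read_position()[2]
for r in np.arange(.0015,.0206,.0015):
    p,o=lidpose(r); manip.move_linear(p,o,vel=.012)
    f=manip.read_ft_force(); q=manip.read_position(); print(round(r,4),((q[2]-z0)*1e3).round(1),((p[2]-q[2])*1e3).round(1),f.round(1),(manip.read_width()*88).round(1))
    if f[2]<-40 : break
print(manip.read_time(),manip.read_finger_force())
E
```

```text
Traceback (most recent call last):
AttributeError: 'float' object has no attribute 'round'
```

```bash
python3 - <<'E'
from h import *
z0=lidpose(0)[0][2]
for r in np.arange(.0015,.0206,.0015):
    p,o=lidpose(r); manip.move_linear(p,o,vel=.012)
    f=manip.read_ft_force(); q=manip.read_position(); print(round(r,4),round((q[2]-z0)*1e3,1),round((p[2]-q[2])*1e3,1),f.round(1),round(manip.read_width()*88,1))
    if f[2]<-40 : break
print(manip.read_time(),manip.read_finger_force())
E
```

```text
0.0015 0.8 0.5 [ 2.3 -6.6 -7.9] 26.2
0.003 1.9 0.8 [  3.2  -6.3 -10.2] 26.1
0.0045 3.2 0.7 [ 3.1 -4.7 -9.6] 25.9
0.006 4.7 0.6 [ 1.7 -4.6 -7.4] 25.9
0.0075 6.2 0.4 [ 1.  -5.4 -5.6] 25.7
0.009 7.6 0.3 [ 0.1 -5.7 -4. ] 26.1
0.0105 9.1 0.1 [-0.6 -5.5 -2.7] 25.9
0.012 10.6 0.0 [-1.1 -4.3 -0.4] 26.4
0.0135 11.6 0.3 [-0.2 -5.9 -3.3] 26.2
0.015 12.9 0.3 [-0.3 -4.8 -2.9] 25.7
0.0165 14.2 0.3 [ 0.5 -5.4 -4.4] 26.4
0.018 15.5 0.3 [ 0.1 -6.2 -2.9] 26.1
0.0195 16.8 0.3 [-0.1 -5.9 -3.2] 26.3
19.3917 49.99482841172721
```

```bash
python3 - <<'E'
from h import *
manip.move_linear(*lidpose(.0202),vel=.012)
for n in("top","side"):
    im,d=manip.get_image(n); P=pts(n,d); b=(P-B0)@np.c_[BX,BY,Z]
    hsv=cv2.cvtColor(im,cv2.COLOR_BGR2HSV)
    m=(d>0)&(hsv[...,0]>8)&(hsv[...,0]<28)&(hsv[...,1]>110)&(abs(b[...,1])<.095)&(b[...,0]>-.085)&(b[...,0]<.1)&(b[...,2]>.212)&(b[...,2]<.275)
    X=b[m]; 
    if len(X)>30:
        s,c=np.polyfit(X[:,0],X[:,2],1); print(n,m.sum(),"xrange",X[:,0].min().round(3),X[:,0].max().round(3),"slope rad",-s,"front rise mm",-np.sin(np.arctan(s))*181)
    k=(hsv[...,0]>8)&(hsv[...,0]<28)&(hsv[...,1]>110)&(abs(b[...,1])<.1)&(b[...,2]>.02)&(b[...,2]<.09)&(b[...,0]<-.05)&(b[...,0]>-.2)
    print(n,"drawer",k.sum(),np.percentile(b[k][:,0],[2,50,98]).round(4) if k.sum() else None)
im0=np.load("pics/top_im.npy"); im,_=manip.get_image("top")
cv2.imwrite("pics/final.png",np.hstack([cv2.resize(i[140:290,190:350],(400,375)) for i in(im0,im)]))
print(manip.read_time(),manip.read_ft_force().round(1))
E
```

```text
top 42 xrange -0.077 0.069 slope rad 0.12175144454538654 front rise mm 21.875473296057848
top drawer 62 [-0.1089 -0.1034 -0.0975]
side 54 xrange -0.079 0.091 slope rad 0.10260965370605674 front rise mm 18.475340950759936
side drawer 112 [-0.1088 -0.1024 -0.096 ]
19.7917 [ 0.6 -5.2 -3.5]
```

View pics/final.png

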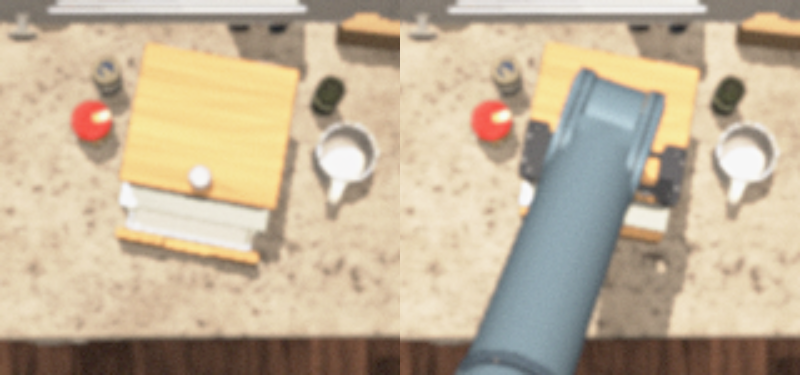

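The before and after views show the drawer in, the lid up about 20 mm (22 mm and 18 mm from the two cameras) and held, and the neighbouring jars and mug where they were. I'll hand it in now.

```bash
python3 -c "
from h import *
print(manip.hand_in())"
```

```text
the job is handed in; nothing more can be done
None
```

The job is handed in: the drawer is home in its catch, the lid's seal is broken, and the gripper is holding the lid's front edge about 2 cm up, finished at 19.8 s with nothing else seen to have moved.

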